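# Sieve the nuts out of the lock cylinders

### The arm

A 6-joint arm with a two-finger parallel gripper is mounted at the origin on the work surface. World frame = base frame: x ahead of the robot, y to its left, z up, the work surface at z = 0. Lengths are in mm, angles in rad, forces in N, time in s.
With the tool pointing down it reaches from about 275 to 825 mm from the base axis. Payload 5.2 kg.
Tool frame: the origin (TCP) lies at the very end of the fingers, on their centre line; the grasp point (between the pads) lies 19 mm behind it; z points along the fingers, y is the line along which they close (so a half turn about z gives the same grasp; the last joint's range is limited). The gripper opens to 93 mm and grips with 3 to 60 N. Pads are 15 mm wide; open, the fingers measure 128 mm over their backs; the gripper's body (75 mm by 188 mm) begins 65 mm behind the grasp point.
Start: joints at [1.126, 0.259, 1.535, -0, 1.348, -0.203], TCP at [131.675, 534.01, 218.653] pointing down, gripper open.
Joint ranges: [-3.14, 3.14], [-0.91, 2.08], [0.19, 2.58], [-1.22, 4.36], [0.22, 2.71], [-3.12, 3.12]. Speed limits (rad/s): [2.57, 2.57, 3.14, 3.14, 3.14, 3.14].

### API

Orientations are given as a unit quaternion [w, x, y, z].
In Python, from bench import robot gives the robot as it stands.
- The arm moves only by the tool play_rows, never from a script. Its argument "plan" is a list of rows, each a list of 3 entries, a list of its own where there are three numbers: the shift along the tool's x, y, z in units of 1000 mm (1.0 is 1000 mm), then the turn, a rotation vector about the tool's x, y, z in units of 0.5 rad (1.0 is 0.5 rad), then the closure, from 0 (fully open) to 1 (shut). In form: [[[x, y, z], [ax, ay, az], jaw], ...]. A call has 1 to 10 rows; each row is the pose to reach, as a shift and turn from the pose commanded when the call began, along the tool's axes at that moment; what a row does not reach only later rows make up. A row lasts 1/8 s, in which the tool goes at most 62.5 mm and 10.7 degrees, less where a joint would pass 70% of its speed; a pose out of reach is approached as far as the arm can. A call with a number of a shift or a turn outside -1 to 1 is refused whole. A call with a gripper value outside its range is refused whole. The fingers move at their own pace and stop on an object; "grip_force" is the grip in N (left out, the last holds). Time passes only in rows, so rows that repeat a pose let the fingers close. It gives the time, the measured TCP pose, the force, the opening and the grip force at its end, in the units of the state.
- robot.get_obs(): the state, without advancing time (a new reading comes with each control period).
- robot.grab_frame(name): name is "scene" or "top"; returns the picture (420x560x3 uint8, blue, green, red); there is no depth.
- robot.camera_info(name): a dict with "fx", "fy", "cx", "cy" (pixels), "k1" (the pictures are not rectified: a ray, as slopes to the right and down, at radius r is drawn at 1 + k1 r^2 times it, then the intrinsics apply), "rvec" (rotation vector, rad) and "tvec" (3), from world to camera coordinates, as OpenCV has them. Camera axes: x right, y down, z forward; pixel columns grow to the right and rows downward; lengths in mm; the calibration is good to about 2 mm. A picture is of the moment at which its call begins. camera_info takes no time and is no camera call.
- robot.close_job(): hands the job in; it is judged then, once.
The state is a dict: "time_s": time; "joint_positions": joint angles; "qd": joint speeds; "joint_efforts": joint torques, N m; "tcp_pos": TCP position; "ee_rot": TCP orientation; "force": force on the tool from outside, world axes, zero at the start; "moment": the same for the moment, N m; "width": opening from 0.0 (shut) to 1.0 (fully open); "grasp_force": force on a finger pad.
Only numpy, scipy, OpenCV 4.12 (cv2) and the standard library are available. Lean on these libraries where they do the work, as an engineer would, in place of code of your own. Each camera call takes 0.05 s, during which the arm holds its last target. There are 200 camera calls.

### The job

The sieve on the rubber mat holds brass lock cylinders mixed up with steel nuts from the day's strip-downs. Pick it up, carry it level and smoothly over the open tub and shake it there side to side, keeping it level, until all six nuts have dropped through into the tub and only the three cylinders are left in it. Then stand the sieve with the cylinders flat back on the middle of the mat and let go, leaving the other things on the bench where they are.

Things in the scene. Friction and masses are not known exactly. Their poses are not given: they have to be found in the camera images.
- sieve: Hand sieve of bright sheet steel, a rectangular frame with a punched bottom plate and a rigid hoop handle over its middle, standing on the mat. Outside 181 (x) x 146 (y) mm over the frame, frame 60 mm tall, walls 3 mm. Origin: centre of its underside (the frame's lower edge); x along the long side and the hoop, z up. 0.6 to 0.95 kg loaded, centre of mass under the grip.
- sieve_plate (a point): Middle of the top of the sieve's 3 mm bottom plate, 16 mm above its underside. Square holes of 25 mm at 35 mm pitch in four rows along x, 5 and 4 in turn, staggered by half a pitch, so that sliding along y brings every part over a hole. Plate and load are lightly oiled (friction 0.3 to 0.42): nuts lie still while carried smoothly, slide when shaken above about 4.5 m/s2.
- sieve_grip (a point): Centre of the wooden grip of the sieve's hoop handle, 120 mm above the sieve's underside, over its middle. The grip is a bar along the sieve's x: 90 mm long, 26 mm wide (y), 22 mm tall; beyond its ends the hoop goes on as flat steel 22 mm wide, 4 mm thick, to uprights at x = +-92.5 mm. Take it from above, closing along the sieve's y; hard shaking along x would swing it in the grip.
- tub: Open grey plastic tub, fixed to the bench, 360 (x) x 280 (y) x 100 mm tall outside, 376 x 294 mm over its rim, walls and floor 5 mm. Origin: centre of its underside on the bench; z up. It stands on one side of the bench, the mat on the other; which side varies.
- mat: Black rubber bench mat, fixed, 300 (x) x 260 (y) x 4 mm. Origin: centre of its underside on the bench; top at 4 mm.
- nut0_mid (a point): Centre of one of six loose M10 steel hex nuts, 17 mm across flats, 19.6 mm across corners, 8.4 mm thick, 12 g. At the start it lies flat in the sieve on the land between two rows; flat on the tub's floor its centre is 9 mm above the bench.
- nut1_mid (a point): Centre of another of the six nuts, like nut0.
- nut2_mid (a point): Centre of another of the six nuts, like nut0.
- nut3_mid (a point): Centre of another of the six nuts, like nut0.
- nut4_mid (a point): Centre of another of the six nuts, like nut0.
- nut5_mid (a point): Centre of another of the six nuts, like nut0.
- cylinder0_mid (a point): Middle of one of three brass half lock cylinders (keyhole-shaped section 33 mm tall, round barrel 17 mm, web 10 mm; 38 mm long; 70 to 115 g), lying loose on its side in the sieve, this point about 8.5 mm above the plate. Too large for the holes in any pose.
- cylinder1_mid (a point): Middle of another of the three brass half cylinders, like cylinder0.
- cylinder2_mid (a point): Middle of another of the three brass half cylinders, like cylinder0.
- screwdriver: Screwdriver lying beyond the work near the bench's far edge, about 200 mm long; a bystander. Origin: under its middle, x along it towards the tip.
- oil_bottle: White plastic oil bottle, 48 mm across, 120 mm tall, standing at the left end (+y); a bystander. Origin: centre of its underside.
- padlock: Brass padlock standing upright at the right end (-y), body 50 x 26 x 44 mm, 81 mm tall with its shackle; a bystander. Origin: centre of its underside.

How it is judged (in metres and radians):
On the way, in this order (a step that is already met when the one before it is completed fails the run):
1. the sieve is over the tub with the three cylinders and at least one nut still in it (x of sieve in the frame of tub between -0.12 and 0.12 m and y of sieve in the frame of tub between -0.1 and 0.1 m and height (world z) of sieve above 0.03 m and x of cylinder0_mid in the frame of sieve between -0.0875 and 0.0875 m and y of cylinder0_mid in the frame of sieve between -0.07 and 0.07 m and z of cylinder0_mid in the frame of sieve between 0.01 and 0.06 m and x of cylinder1_mid in the frame of sieve between -0.0875 and 0.0875 m and y of cylinder1_mid in the frame of sieve between -0.07 and 0.07 m and z of cylinder1_mid in the frame of sieve between 0.01 and 0.06 m and x of cylinder2_mid in the frame of sieve between -0.0875 and 0.0875 m and y of cylinder2_mid in the frame of sieve between -0.07 and 0.07 m and z of cylinder2_mid in the frame of sieve between 0.01 and 0.06 m and ((x of nut0_mid in the frame of sieve between -0.0875 and 0.0875 m and y of nut0_mid in the frame of sieve between -0.07 and 0.07 m and z of nut0_mid in the frame of sieve between 0.01 and 0.06 m) or (x of nut1_mid in the frame of sieve between -0.0875 and 0.0875 m and y of nut1_mid in the frame of sieve between -0.07 and 0.07 m and z of nut1_mid in the frame of sieve between 0.01 and 0.06 m) or (x of nut2_mid in the frame of sieve between -0.0875 and 0.0875 m and y of nut2_mid in the frame of sieve between -0.07 and 0.07 m and z of nut2_mid in the frame of sieve between 0.01 and 0.06 m) or (x of nut3_mid in the frame of sieve between -0.0875 and 0.0875 m and y of nut3_mid in the frame of sieve between -0.07 and 0.07 m and z of nut3_mid in the frame of sieve between 0.01 and 0.06 m) or (x of nut4_mid in the frame of sieve between -0.0875 and 0.0875 m and y of nut4_mid in the frame of sieve between -0.07 and 0.07 m and z of nut4_mid in the frame of sieve between 0.01 and 0.06 m) or (x of nut5_mid in the frame of sieve between -0.0875 and 0.0875 m and y of nut5_mid in the frame of sieve between -0.07 and 0.07 m and z of nut5_mid in the frame of sieve between 0.01 and 0.06 m))), for 0.1 s.
2. all six nuts lie in the tub while the sieve, with the three cylinders in it, is still held over the tub (x of sieve in the frame of tub between -0.12 and 0.12 m and y of sieve in the frame of tub between -0.1 and 0.1 m and height (world z) of sieve above 0.03 m and x of nut0_mid in the frame of tub between -0.175 and 0.175 m and y of nut0_mid in the frame of tub between -0.135 and 0.135 m and z of nut0_mid in the frame of tub between 0 and 0.06 m and x of nut1_mid in the frame of tub between -0.175 and 0.175 m and y of nut1_mid in the frame of tub between -0.135 and 0.135 m and z of nut1_mid in the frame of tub between 0 and 0.06 m and x of nut2_mid in the frame of tub between -0.175 and 0.175 m and y of nut2_mid in the frame of tub between -0.135 and 0.135 m and z of nut2_mid in the frame of tub between 0 and 0.06 m and x of nut3_mid in the frame of tub between -0.175 and 0.175 m and y of nut3_mid in the frame of tub between -0.135 and 0.135 m and z of nut3_mid in the frame of tub between 0 and 0.06 m and x of nut4_mid in the frame of tub between -0.175 and 0.175 m and y of nut4_mid in the frame of tub between -0.135 and 0.135 m and z of nut4_mid in the frame of tub between 0 and 0.06 m and x of nut5_mid in the frame of tub between -0.175 and 0.175 m and y of nut5_mid in the frame of tub between -0.135 and 0.135 m and z of nut5_mid in the frame of tub between 0 and 0.06 m and x of cylinder0_mid in the frame of sieve between -0.0875 and 0.0875 m and y of cylinder0_mid in the frame of sieve between -0.07 and 0.07 m and z of cylinder0_mid in the frame of sieve between 0.01 and 0.06 m and x of cylinder1_mid in the frame of sieve between -0.0875 and 0.0875 m and y of cylinder1_mid in the frame of sieve between -0.07 and 0.07 m and z of cylinder1_mid in the frame of sieve between 0.01 and 0.06 m and x of cylinder2_mid in the frame of sieve between -0.0875 and 0.0875 m and y of cylinder2_mid in the frame of sieve between -0.07 and 0.07 m and z of cylinder2_mid in the frame of sieve between 0.01 and 0.06 m), for 0.2 s.
At the end, for the whole second after the job is handed in: All six nuts are in the tub; the three cylinders are in the sieve; the sieve stands flat on the rubber mat (tilt under 0.04 rad), its middle within 60 mm of the mat's middle, at rest and released (x of nut0_mid in the frame of tub between -0.175 and 0.175 m and y of nut0_mid in the frame of tub between -0.135 and 0.135 m and z of nut0_mid in the frame of tub between 0 and 0.06 m and x of nut1_mid in the frame of tub between -0.175 and 0.175 m and y of nut1_mid in the frame of tub between -0.135 and 0.135 m and z of nut1_mid in the frame of tub between 0 and 0.06 m and x of nut2_mid in the frame of tub between -0.175 and 0.175 m and y of nut2_mid in the frame of tub between -0.135 and 0.135 m and z of nut2_mid in the frame of tub between 0 and 0.06 m and x of nut3_mid in the frame of tub between -0.175 and 0.175 m and y of nut3_mid in the frame of tub between -0.135 and 0.135 m and z of nut3_mid in the frame of tub between 0 and 0.06 m and x of nut4_mid in the frame of tub between -0.175 and 0.175 m and y of nut4_mid in the frame of tub between -0.135 and 0.135 m and z of nut4_mid in the frame of tub between 0 and 0.06 m and x of nut5_mid in the frame of tub between -0.175 and 0.175 m and y of nut5_mid in the frame of tub between -0.135 and 0.135 m and z of nut5_mid in the frame of tub between 0 and 0.06 m and x of cylinder0_mid in the frame of sieve between -0.0875 and 0.0875 m and y of cylinder0_mid in the frame of sieve between -0.07 and 0.07 m and z of cylinder0_mid in the frame of sieve between 0.01 and 0.06 m and x of cylinder1_mid in the frame of sieve between -0.0875 and 0.0875 m and y of cylinder1_mid in the frame of sieve between -0.07 and 0.07 m and z of cylinder1_mid in the frame of sieve between 0.01 and 0.06 m and x of cylinder2_mid in the frame of sieve between -0.0875 and 0.0875 m and y of cylinder2_mid in the frame of sieve between -0.07 and 0.07 m and z of cylinder2_mid in the frame of sieve between 0.01 and 0.06 m and horizontal distance between sieve and mat below 0.06 m and z of sieve in the frame of mat between 0.001 and 0.008 m and angle between sieve's own z axis and vertical below 0.04 rad and linear speed of sieve below 0.02 m/s); the robot touches nothing.
It fails at once if the sieve is tipped by more than 0.4 rad (angle between sieve's own z axis and vertical above 0.4 rad).
It fails at once if the screwdriver, oil bottle or padlock is pushed by more than 30 mm (distance of any of screwdriver, oil_bottle, padlock from where it was at the start of the episode above 0.03 m).
It also fails if it takes over 58 s, if anything falls off the work surface, if the arm or the gripper's body presses on something with over 40 N, if the wrist force passes 120 N, or if a joint passes its speed limit or range.

## Working session

There is one attempt and no reset: what is moved stays moved. The work goes in short steps, Python scripts to look and compute and a tool call to move; the robot and the scene stay as the last step left them, time stands still between calls to the robot, and variables do not carry over. Pictures are saved under pics/ and viewed, at most 10 in all, crops included, and the job is handed in when it is done.

Besides the shell and the picture viewer there is one more tool, called after "Emit:" as name([rows], argument=value, ...), one row to a line, values as JSON. play_rows: Moves the arm, as the interface text tells. Its arguments: {"type":"object","properties":{"plan":{"type":"array","items":{"type":"array"}},"grip_force":{"type":"number"}},"required":["plan"]}

```bash
mkdir -p pics; cat > h.py <<'E'
import numpy as np, cv2
from bench import robot
def ray(name,u,v):
    c=robot.camera_info(name); R=cv2.Rodrigues(np.array(c["rvec"],float))[0]; t=np.array(c["tvec"],float)
    a=np.array([(u-c["cx"])/c["fx"],(v-c["cy"])/c["fy"]]); s=a.copy()
    for _ in range(20): s=a/(1+c["k1"]*(s@s))
    return -R.T@t, R.T@np.array([s[0],s[1],1])
def onz(name,u,v,z):
    o,d=ray(name,u,v); return o+d*(z-o[2])/d[2]
E
python3 - <<'E'
from h import *
for n in("top","scene"):
    im=robot.grab_frame(n); cv2.imwrite(f"pics/{n}0.png",im)
    print(n,np.round(ray(n,280,210),2))
o=robot.get_obs(); print(o["time_s"],o["tcp_pos"],o["ee_rot"],o["force"],o["width"])
E
```

```text
top [[ 2.90670e+02 -5.61000e+00  1.68873e+03]
 [ 2.00000e-01  2.00000e-02 -9.80000e-01]]
scene [[ 1.52102e+03 -1.11640e+02  1.06324e+03]
 [-6.80000e-01  9.00000e-02 -7.20000e-01]]
0.1 [131.4636894  533.56009701 217.92209718] [-2.61367110e-04  1.20621961e-01  9.92698181e-01 -7.71351510e-04] [-0.55409909  0.36480659  0.07413185] 1.000027211111098
```

View pics/top0.png

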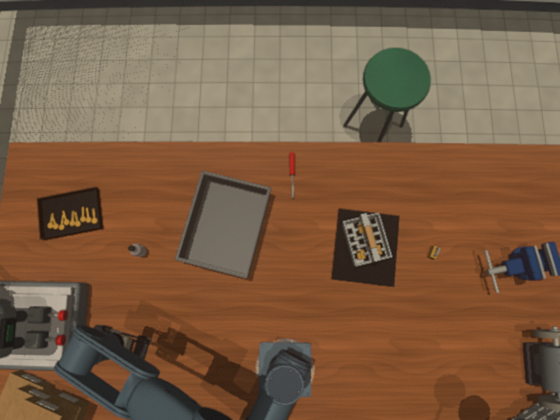

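View pics/scene0.png

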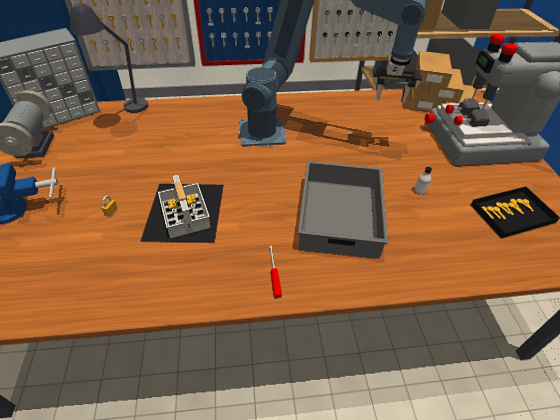

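The top view shows the tub around pixel (224,225), the mat around (366,247), and the sieve on it around (367,239), turned slightly. The screwdriver is at (292,172), the oil bottle at (137,250) and the padlock at (434,252). Next I'll enlarge the sieve and measure the outlines.

```bash
python3 - <<'E'
from h import *
t=cv2.imread("pics/top0.png"); s=cv2.imread("pics/scene0.png")
a=cv2.resize(t[195:295,320:415],None,fx=4.2,fy=4.2,interpolation=cv2.INTER_CUBIC)
b=cv2.resize(s[165:245,140:230],None,fx=4.2,fy=4.2,interpolation=cv2.INTER_CUBIC)
c=np.zeros((420,a.shape[1]+b.shape[1],3),np.uint8); c[:a.shape[0],:a.shape[1]]=a; c[:b.shape[0],a.shape[1]:]=b
cv2.imwrite("pics/crop.png",c)
def big(m,roi):
    x0,y0,x1,y1=roi; k=np.zeros_like(m); k[y0:y1,x0:x1]=m[y0:y1,x0:x1]
    cs=cv2.findContours(k,cv2.RETR_EXTERNAL,cv2.CHAIN_APPROX_NONE)[0]; return max(cs,key=cv2.contourArea)
hsv=cv2.cvtColor(t,cv2.COLOR_BGR2HSV)
notwood=((hsv[...,1]<110)|(hsv[...,2]<35)).astype(np.uint8)*255
for n,roi,z in(("tub",(165,160,285,290),100),("mat",(322,198,412,296),4)):
    c=big(notwood,roi); r=cv2.minAreaRect(c); P=np.array([onz("top",*p,z)[:2] for p in cv2.boxPoints(r)])
    print(n,np.round(P.mean(0)),np.round(P).tolist(),[round(float(np.linalg.norm(P[i]-P[i-1]))) for i in range(4)])
E
```

```text
tub [570. 247.] [[421.0, 433.0], [796.0, 354.0], [715.0, 56.0], [349.0, 147.0]] [295, 383, 308, 378]
mat [ 489. -335.] [[353.0, -192.0], [648.0, -225.0], [624.0, -481.0], [331.0, -440.0]] [248, 296, 256, 296]
```

View pics/crop.png

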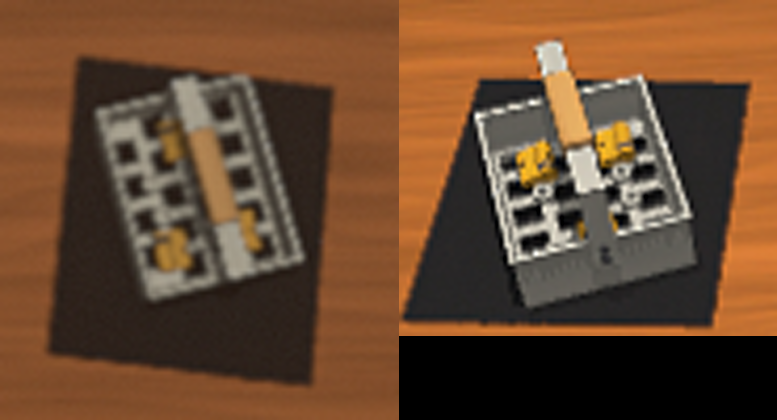

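The crop shows the sieve rim corners at about (95,108), (247,77), (303,262) and (152,300) in the left view. The wooden grip runs from (203,128) to (224,220), and the three brass cylinders are inside. Next come the exact grip and rim positions.

```bash
python3 - <<'E'
from h import *
from scipy.spatial.transform import Rotation as Ro
f=lambda p:(p[0]/4.2+320-.4,p[1]/4.2+195-.4)
for n,C,z in(("rim",[(95,108),(247,77),(303,262),(152,300)],64),("mat",[(78,57),(333,88),(312,383),(48,352)],4)):
    P=np.array([onz("top",*f(p),z)[:2] for p in C]); e=P[0]-P[3]+P[1]-P[2]; g=P[0]-P[1]+P[3]-P[2]
    print(n,P.mean(0).round(1),"xdir",np.arctan2(e[1],e[0]).round(3),"ydir-90",(np.arctan2(g[1],g[0])-np.pi/2).round(3),np.linalg.norm(e)/2,np.linalg.norm(g)/2)
t=cv2.imread("pics/top0.png"); s=cv2.imread("pics/scene0.png")
rs=[]
for n,im,(x0,y0,x1,y1) in(("top",t,(364,222,380,252)),("scene",s,(172,180,190,202))):
    h=cv2.cvtColor(im,cv2.COLOR_BGR2HSV)[y0:y1,x0:x1]
    m=((h[...,1]>85)&(h[...,1]<200)&(h[...,0]>8)&(h[...,0]<17)&(h[...,2]>110)).astype(np.uint8)
    k,l,st,ce=cv2.connectedComponentsWithStats(m); i=1+st[1:,4].argmax(); ys,xs=np.where(l==i); c=ce[i]+[x0,y0]
    d=np.linalg.eigh(np.cov(np.array([xs,ys])))[1][:,1]
    A,B=[onz(n,*(c+q*d*8),135)[:2] for q in(-1,1)]; v=B-A; v*=np.sign(v[0])
    print(n,st[i],c.round(1),onz(n,*c,135).round(1),"yaw",np.arctan2(v[1],v[0]).round(3)); rs.append(ray(n,*c))
(o1,d1),(o2,d2)=rs; q=np.linalg.lstsq(np.c_[d1,-d2],o2-o1,rcond=None)[0]; print((o1+q[0]*d1).round(1),(o2+q[1]*d2).round(1))
print(Ro.from_quat(np.roll(robot.get_obs()["ee_rot"],-1)).as_matrix().round(3))
E
```

```text
rim [ 513.7 -328.8] xdir 0.263 ydir-90 0.228 188.00208846867784 150.46686264756502
mat [ 490.1 -333.7] xdir -0.115 ydir-90 -0.114 295.2882593884397 258.3761099827956
top [  1   3  12  23 150] [370.4 236.3] [ 514.  -327.8  135. ] yaw 0.266
scene [ 3  3 11 17 48] [179. 193.] [ 529.4 -329.4  135. ] yaw 0.408
[ 515.8 -330.5  121.9] [ 515.9 -332.4  122.3]
[[-0.971  0.239 -0.001]
 [ 0.239  0.971 -0.001]
 [ 0.    -0.002 -1.   ]]
```

Emit:
play_rows([
  [[-0.577, -0.746, 0], [0, 0, -0.98], 0],
  [[-0.577, -0.746, 0], [0, 0, -0.98], 0],
  [[-0.577, -0.746, 0], [0, 0, -0.98], 0],
  [[-0.577, -0.746, 0], [0, 0, -0.98], 0],
  [[-0.577, -0.746, 0], [0, 0, -0.98], 0],
  [[-0.577, -0.746, 0], [0, 0, -0.98], 0],
  [[-0.577, -0.746, 0], [0, 0, -0.98], 0],
  [[-0.577, -0.746, 0], [0, 0, -0.98], 0],
  [[-0.577, -0.746, 0], [0, 0, -0.98], 0],
  [[-0.577, -0.746, 0], [0, 0, -0.98], 0],
])

```text
time_s: 1.35
tcp_pos: [382.2, -33.1, 218.8]
ee_rot: [0.0, -0.123, 0.992, 0.0]
force: [1.5, 1.4, -0.3]
width: 0.998
grasp_force: 0.0
```

```bash
cat > go.py <<'E'
import sys
from h import *
from scipy.spatial.transform import Rotation as Ro
o=robot.get_obs(); M=Ro.from_quat(np.roll(o["ee_rot"],-1)).as_matrix(); p=np.array(o["tcp_pos"])
T=np.array([float(a) for a in sys.argv[1:4]]); w=float(sys.argv[4])
yaw=np.arctan2(M[1,0],M[0,0]); dy=(w-yaw+np.pi/2)%np.pi-np.pi/2
print(o["time_s"],p.round(1),"yaw",yaw.round(3),"zaxis",M[:,2].round(3),"j",np.round(o["joint_positions"],2),"w",o["width"],"gf",o["grasp_force"],"F",np.round(o["force"],1))
print("shift",(M.T@(T-p)/1000).round(4),"turn z",(-dy/.5).round(3))
E
python3 go.py 514 -328.5 218 0.25
```

```text
1.35 [382.2 -33.1 218.8] yaw -2.894 zaxis [ 0.001  0.    -1.   ] j [-0.38 -0.05  1.89  0.    1.31 -2.2 ] w 0.9984728466337094 gf 0.0 F [ 1.5  1.4 -0.3]
shift [-0.0555 -0.3187  0.0008] turn z -0.005
```

Emit:
play_rows([
  [[-0.0555, -0.319, 0], [0, 0, 0], 0],
  [[-0.0555, -0.319, 0], [0, 0, 0], 0],
  [[-0.0555, -0.319, 0], [0, 0, 0], 0],
  [[-0.0555, -0.319, 0], [0, 0, 0], 0],
  [[-0.0555, -0.319, 0], [0, 0, 0], 0],
  [[-0.0555, -0.319, 0], [0, 0, 0], 0],
  [[-0.0555, -0.319, 0], [0, 0, 0], 0],
])

```text
time_s: 2.22
tcp_pos: [513.6, -326.4, 217.7]
ee_rot: [-0.001, -0.123, 0.992, 0.001]
force: [0.0, 0.6, 0.8]
width: 0.999
grasp_force: 0.0
```

```bash
python3 go.py 514 -328.5 105 0.25; python3 - <<'E'
from h import *
ims=[]
for n in("top","scene"):
    im=robot.grab_frame(n)
    c=im[190:300,320:420] if n=="top" else im[110:245,130:240]
    ims.append(cv2.resize(c,(400,int(c.shape[0]*400/c.shape[1])),interpolation=cv2.INTER_CUBIC))
H=max(i.shape[0] for i in ims); cv2.imwrite("pics/c2.png",np.hstack([np.pad(i,((0,H-i.shape[0]),(0,0),(0,0))) for i in ims]))
E
```

```text
2.225 [ 513.6 -326.4  217.7] yaw -2.894 zaxis [-0.002  0.002 -1.   ] j [-0.75  0.37  1.39  0.    1.39 -2.57] w 0.9994469981192415 gf 0.0 F [0.  0.6 0.8]
shift [ 0.     -0.0023  0.1127] turn z -0.005
```

View pics/c2.png

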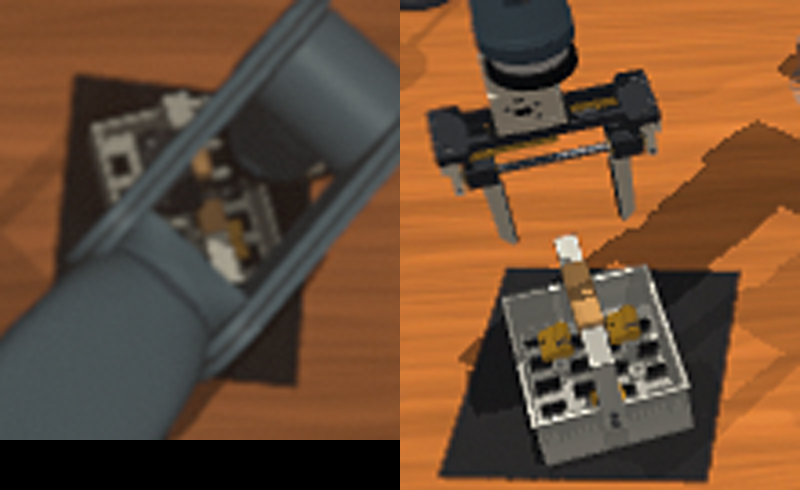

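The fingers, with tips at (513,240) and (627,215) in the right view, straddle the grip at (580,290) and are aligned with it. Next I descend and close.

Emit:
play_rows([
  [[0, -0.001, 0.03], [0, 0, 0], 0],
  [[0, -0.002, 0.07], [0, 0, 0], 0],
  [[0, -0.002, 0.1], [0, 0, 0], 0],
  [[0, -0.002, 0.112], [0, 0, 0], 0],
  [[0, -0.002, 0.112], [0, 0, 0], 0],
  [[0, -0.002, 0.112], [0, 0, 0], 0.4],
  [[0, -0.002, 0.112], [0, 0, 0], 0.6],
  [[0, -0.002, 0.112], [0, 0, 0], 0.8],
  [[0, -0.002, 0.112], [0, 0, 0], 1],
  [[0, -0.002, 0.112], [0, 0, 0], 1],
], grip_force=55)

```text
time_s: 3.58
tcp_pos: [514.5, -328.6, 106.8]
ee_rot: [0.0, -0.124, 0.992, -0.0]
force: [-0.2, -0.6, -0.6]
width: 0.509
grasp_force: 0.0
```

```bash
python3 go.py 514 -328.5 105 0.25
```

```text
3.575 [ 514.5 -328.6  106.8] yaw -2.894 zaxis [ 0. -0. -1.] j [-0.75  0.46  1.53 -0.    1.15 -2.57] w 0.5088206036592514 gf 0.0 F [-0.2 -0.6 -0.6]
shift [0.0005 0.0003 0.0018] turn z -0.004
```

Still closing. I'll shut the fingers, then lift gently.

Emit:
play_rows([
  [[0, 0, 0], [0, 0, 0], 1],
  [[0, 0, 0], [0, 0, 0], 1],
  [[0, 0, 0], [0, 0, 0], 1],
  [[0, 0, 0], [0, 0, 0], 1],
  [[0, 0, 0], [0, 0, 0], 1],
  [[0, 0, 0], [0, 0, 0], 1],
  [[0, 0, 0], [0, 0, 0], 1],
  [[0, 0, 0], [0, 0, 0], 1],
])

```text
time_s: 4.58
tcp_pos: [514.4, -328.3, 106.6]
ee_rot: [-0.0, -0.124, 0.992, 0.0]
force: [-1.1, 2.3, 0.9]
width: 0.276
grasp_force: 55.0
```

Emit:
play_rows([
  [[0, 0, -0.002], [0, 0, 0], 1],
  [[0, 0, -0.006], [0, 0, 0], 1],
  [[0, 0, -0.013], [0, 0, 0], 1],
  [[0, 0, -0.022], [0, 0, 0], 1],
  [[0, 0, -0.034], [0, 0, 0], 1],
  [[0, 0, -0.048], [0, 0, 0], 1],
  [[0, 0, -0.062], [0, 0, 0], 1],
  [[0, 0, -0.076], [0, 0, 0], 1],
  [[0, 0, -0.088], [0, 0, 0], 1],
  [[0, 0, -0.097], [0, 0, 0], 1],
])

```text
time_s: 5.82
tcp_pos: [514.6, -328.7, 204.6]
ee_rot: [0.0, -0.124, 0.992, -0.0]
force: [-0.4, -0.1, -6.9]
width: 0.276
grasp_force: 55.0
```

```bash
python3 go.py 570 247 250 -0.22
```

```text
5.825 [ 514.6 -328.7  204.6] yaw -2.893 zaxis [ 0. -0. -1.] j [-0.75  0.38  1.4  -0.    1.36 -2.57] w 0.27631754338441766 gf 54.99264299869537 F [-0.4 -0.1 -6.9]
shift [-0.1951  0.5444 -0.0456] turn z 0.936
```

Emit:
play_rows([
  [[-0.0017, 0.0047, -0.006], [0, 0, 0], 1],
  [[-0.0054, 0.0151, -0.012], [0, 0, 0], 1],
  [[-0.0115, 0.032, -0.018], [0, 0, 0], 1],
  [[-0.0199, 0.0556, -0.024], [0, 0, 0], 1],
  [[-0.0307, 0.0857, -0.029], [0, 0, 0], 1],
  [[-0.0435, 0.1215, -0.033], [0, 0, 0], 1],
  [[-0.058, 0.162, -0.037], [0, 0, 0], 1],
  [[-0.0736, 0.2053, -0.04], [0, 0, 0], 1],
  [[-0.0891, 0.2486, -0.04], [0, 0, 0], 1],
  [[-0.1046, 0.292, -0.04], [0, 0, 0], 1],
])

```text
time_s: 7.08
tcp_pos: [543.6, -16.6, 244.2]
ee_rot: [0.0, -0.124, 0.992, 0.0]
force: [-0.1, 0.5, -6.6]
width: 0.279
grasp_force: 55.0
```

Emit:
play_rows([
  [[-0.0155, 0.0433, 0], [0, 0, 0], 1],
  [[-0.031, 0.0866, 0], [0, 0, 0], 1],
  [[-0.0456, 0.1271, 0], [0, 0, 0], 1],
  [[-0.0584, 0.1629, 0], [0, 0, 0], 1],
  [[-0.0692, 0.1931, 0], [0, 0, 0], 1],
  [[-0.0776, 0.2166, 0], [0, 0, 0], 1],
  [[-0.0837, 0.2336, 0], [0, 0, 0], 1],
  [[-0.0874, 0.2439, 0], [0, 0, 0], 1],
  [[-0.0894, 0.2496, 0], [0, 0, 0], 1],
  [[-0.0905, 0.2524, 0], [0, 0, 0], 1],
])

```text
time_s: 8.32
tcp_pos: [570.0, 246.9, 243.7]
ee_rot: [-0.0, -0.124, 0.992, -0.0]
force: [0.1, -0.7, -6.9]
width: 0.272
grasp_force: 55.0
```

```bash
python3 go.py 570 247 228 -0.22
```

```text
8.325 [570.  246.9 243.7] yaw -2.894 zaxis [-0. -0. -1.] j [ 0.23  0.37  1.31 -0.    1.46 -1.59] w 0.2715903693714544 gf 54.992528557777405 F [ 0.1 -0.7 -6.9]
shift [-0.0001  0.0001  0.0157] turn z 0.936
```

Over the tub. Next I turn in line with it, lower slightly and take a look.

Emit:
play_rows([
  [[0, 0, 0.001], [0, 0, 0.03], 1],
  [[0, 0, 0.003], [0, 0, 0.1], 1],
  [[0, 0, 0.006], [0, 0, 0.21], 1],
  [[0, 0, 0.009], [0, 0, 0.35], 1],
  [[0, 0, 0.012], [0, 0, 0.5], 1],
  [[0, 0, 0.015], [0, 0, 0.65], 1],
  [[0, 0, 0.016], [0, 0, 0.78], 1],
  [[0, 0, 0.016], [0, 0, 0.87], 1],
  [[0, 0, 0.016], [0, 0, 0.92], 1],
  [[0, 0, 0.016], [0, 0, 0.936], 1],
])

```text
time_s: 9.57
tcp_pos: [570.0, 246.8, 227.7]
ee_rot: [-0.0, 0.11, 0.994, -0.0]
force: [-0.7, -0.3, -6.6]
width: 0.27
grasp_force: 55.0
```

```bash
python3 go.py 570 247 228 -0.22; cat > pic.py <<'E'
import sys
from h import *
im=robot.grab_frame("scene")[120:260,285:400]; cv2.imwrite(sys.argv[1],cv2.resize(im,None,fx=4.2,fy=4.2,interpolation=cv2.INTER_CUBIC))
E
python3 pic.py pics/s3.png
```

```text
9.575 [570.  246.8 227.7] yaw 2.921 zaxis [-0. -0. -1.] j [ 0.23  0.38  1.34 -0.    1.42 -1.12] w 0.2702509817056686 gf 54.99257504940033 F [-0.7 -0.3 -6.6]
shift [ 0.      0.0002 -0.0003] turn z -0.002
```

View pics/s3.png

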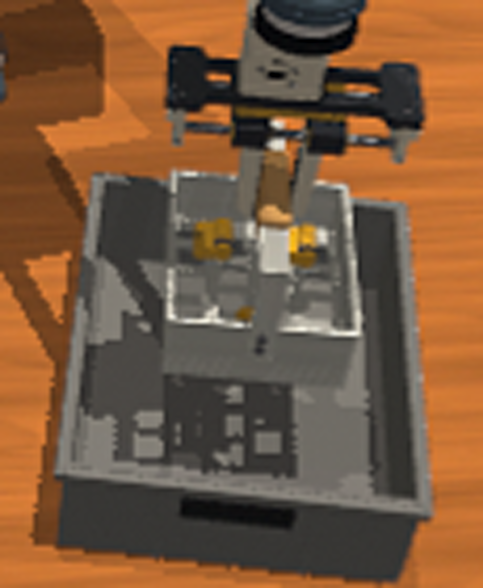

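The sieve hangs level over the tub with its load still in, inner frame around (260,255) and tub rim around (245,340). I'll start the shake along tool y.

Emit:
play_rows([
  [[0, 0.015, 0], [0, 0, 0], 1],
  [[0, -0.02, 0], [0, 0, 0], 1],
  [[0, 0.022, 0], [0, 0, 0], 1],
  [[0, -0.022, 0], [0, 0, 0], 1],
  [[0, 0.022, 0], [0, 0, 0], 1],
  [[0, -0.022, 0], [0, 0, 0], 1],
  [[0, 0.022, 0], [0, 0, 0], 1],
  [[0, -0.022, 0], [0, 0, 0], 1],
  [[0, 0.015, 0], [0, 0, 0], 1],
  [[0, 0, 0], [0, 0, 0], 1],
])

```text
time_s: 10.88
tcp_pos: [570.5, 250.5, 227.6]
ee_rot: [0.0, 0.108, 0.994, 0.001]
force: [1.5, 0.6, -5.6]
width: 0.275
grasp_force: 55.0
```

```bash
python3 go.py 570 247 228 -0.22;python3 pic.py pics/s4.png
```

```text
10.875 [570.5 250.5 227.6] yaw 2.925 zaxis [ 0.001  0.003 -1.   ] j [ 0.23  0.38  1.34  0.    1.42 -1.12] w 0.27511393328068584 gf 54.98823344707489 F [ 1.5  0.6 -5.6]
shift [-0.0003 -0.0036 -0.0004] turn z 0.006
```

View pics/s4.png

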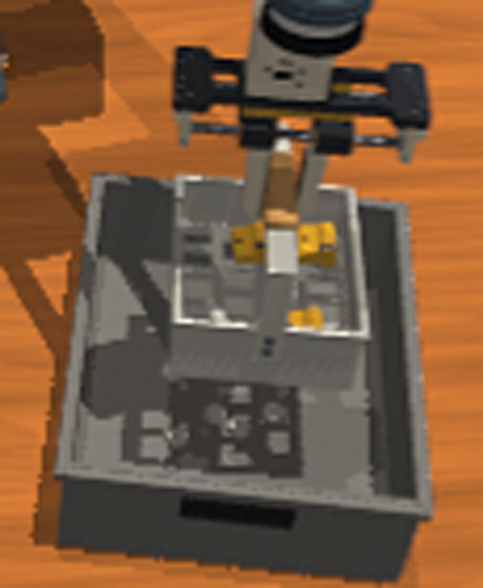

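Four nuts now lie on the tub floor at about (180,432), (215,410), (235,425) and (275,410), and one is still on the plate near (218,317). The cylinders stayed in. I'll shake more with mixed strokes.

Emit:
play_rows([
  [[0, 0.015, 0], [0, 0, 0], 1],
  [[0, -0.022, 0], [0, 0, 0], 1],
  [[0, 0.025, 0], [0, 0, 0], 1],
  [[0, -0.025, 0], [0, 0, 0], 1],
  [[0, 0.025, 0], [0, 0, 0], 1],
  [[0, -0.022, 0], [0, 0, 0], 1],
  [[0, 0.018, 0], [0, 0, 0], 1],
  [[0, -0.018, 0], [0, 0, 0], 1],
  [[0, 0.018, 0], [0, 0, 0], 1],
  [[0, -0.018, 0], [0, 0, 0], 1],
])

```text
time_s: 12.18
tcp_pos: [566.8, 234.2, 227.3]
ee_rot: [0.0, 0.107, 0.994, 0.002]
force: [0.3, -0.8, -7.1]
width: 0.275
grasp_force: 55.0
```

Emit:
play_rows([
  [[0, 0.03, 0], [0, 0, 0], 1],
  [[0, 0, 0], [0, 0, 0], 1],
  [[0, 0.042, 0], [0, 0, 0], 1],
  [[0, -0.002, 0], [0, 0, 0], 1],
  [[0, 0.042, 0], [0, 0, 0], 1],
  [[0, -0.004, 0], [0, 0, 0], 1],
  [[0, 0.04, 0], [0, 0, 0], 1],
  [[0, 0, 0], [0, 0, 0], 1],
  [[0, 0.018, 0], [0, 0, 0], 1],
  [[0, 0.018, 0], [0, 0, 0], 1],
])

```text
time_s: 13.42
tcp_pos: [570.4, 248.9, 228.0]
ee_rot: [0.0, 0.109, 0.994, 0.001]
force: [0.2, 0.1, -6.2]
width: 0.278
grasp_force: 55.0
```

```bash
python3 go.py 570 247 228 -0.22; python3 - <<'E'
from h import *
print(robot.get_obs()["force"])
a=robot.grab_frame("scene")[120:260,295:390]
cv2.imwrite("pics/s5.png",cv2.resize(a[30:115],(760,680),interpolation=cv2.INTER_CUBIC)[:600])
E
```

```text
13.425 [570.4 248.9 228. ] yaw 2.923 zaxis [ 0.001  0.002 -1.   ] j [ 0.23  0.38  1.34  0.    1.42 -1.12] w 0.27774848437834615 gf 54.99415397644043 F [ 0.2  0.1 -6.2]
shift [ 0.     -0.0019  0.    ] turn z 0.002
[ 0.17358694  0.08178901 -6.23939916]
```

View pics/s5.png

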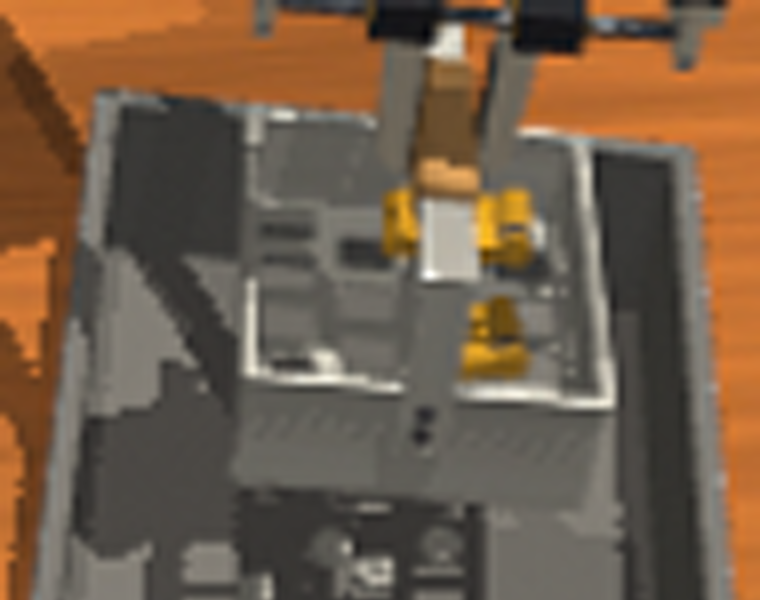

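Two bright spots remain on the plate, one at (325,360) by the front wall and one at (540,235) beside the rear cylinder. The cylinders are in. I'll use longer strokes with a touch of x.

Emit:
play_rows([
  [[0.002, 0.025, 0], [0, 0, 0], 1],
  [[0.004, -0.01, 0], [0, 0, 0], 1],
  [[0.004, -0.038, 0], [0, 0, 0], 1],
  [[-0.004, 0.0, 0], [0, 0, 0], 1],
  [[-0.004, 0.035, 0], [0, 0, 0], 1],
  [[0.004, 0.0, 0], [0, 0, 0], 1],
  [[0.004, -0.038, 0], [0, 0, 0], 1],
  [[-0.004, 0.0, 0], [0, 0, 0], 1],
  [[-0.004, 0.03, 0], [0, 0, 0], 1],
  [[0, -0.002, 0], [0, 0, 0], 1],
])

```text
time_s: 14.72
tcp_pos: [570.3, 248.9, 227.2]
ee_rot: [0.0, 0.107, 0.994, 0.001]
force: [-0.4, -0.2, -6.2]
width: 0.276
grasp_force: 55.0
```

Emit:
play_rows([
  [[0.004, -0.022, 0], [0, 0, 0], 1],
  [[-0.004, 0.022, 0], [0, 0, 0], 1],
  [[0.004, -0.022, 0], [0, 0, 0], 1],
  [[-0.004, 0.022, 0], [0, 0, 0], 1],
  [[-0.004, -0.022, 0], [0, 0, 0], 1],
  [[0.004, 0.022, 0], [0, 0, 0], 1],
  [[-0.004, -0.022, 0], [0, 0, 0], 1],
  [[0.004, 0.022, 0], [0, 0, 0], 1],
  [[0, 0, 0], [0, 0, 0], 1],
  [[0, 0, 0], [0, 0, 0], 1],
])

```text
time_s: 15.98
tcp_pos: [569.5, 244.3, 227.8]
ee_rot: [0.0, 0.11, 0.994, -0.0]
force: [-0.3, 0.4, -6.4]
width: 0.274
grasp_force: 55.0
```

```bash
python3 go.py 570 247 228 -0.22; cat > pic2.py <<'E'
import sys
from h import *
a=robot.grab_frame("scene")[145:240,295:390]
cv2.imwrite(sys.argv[1],cv2.resize(a,(600,600),interpolation=cv2.INTER_CUBIC))
E
python3 pic2.py pics/s6.png
```

```text
15.975 [569.5 244.3 227.8] yaw 2.922 zaxis [ 0.    -0.001 -1.   ] j [ 0.23  0.38  1.34 -0.    1.42 -1.12] w 0.2735751949140921 gf 54.98136341571808 F [-0.3  0.4 -6.4]
shift [ 0.0001  0.0027 -0.0002] turn z -0.0
```

View pics/s6.png

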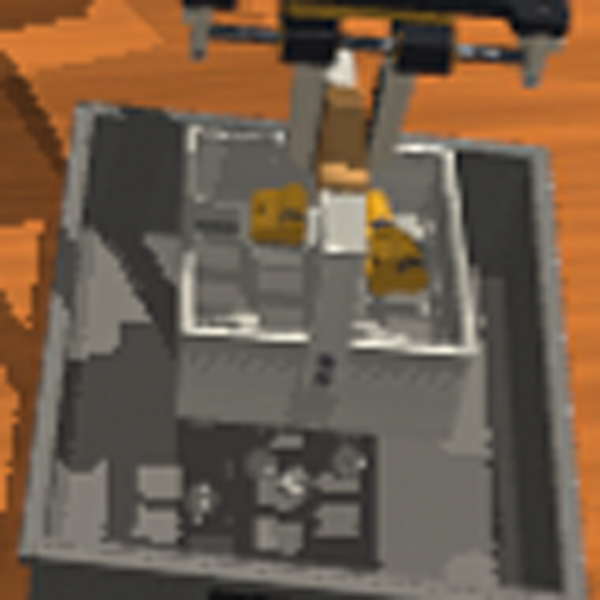

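Four nuts are in the tub at about (205,500), (262,462), (292,485) and (350,462). Two are still in the sieve by the cylinders, near (312,215) and (410,222). I'll keep shaking with varied strokes.

Emit:
play_rows([
  [[0.003, 0.03, 0], [0, 0, 0], 1],
  [[0.003, -0.01, 0], [0, 0, 0], 1],
  [[0.003, -0.045, 0], [0, 0, 0], 1],
  [[-0.003, 0.0, 0], [0, 0, 0], 1],
  [[-0.003, 0.045, 0], [0, 0, 0], 1],
  [[0.003, 0.0, 0], [0, 0, 0], 1],
  [[0.003, -0.045, 0], [0, 0, 0], 1],
  [[-0.003, 0.0, 0], [0, 0, 0], 1],
  [[-0.003, 0.04, 0], [0, 0, 0], 1],
  [[0, 0, 0], [0, 0, 0], 1],
])

```text
time_s: 17.27
tcp_pos: [570.2, 250.3, 226.6]
ee_rot: [-0.0, 0.107, 0.994, 0.002]
force: [-0.7, 1.1, -6.7]
width: 0.274
grasp_force: 54.9
```

Emit:
play_rows([
  [[0.005, -0.018, 0], [0, 0, 0], 1],
  [[-0.005, 0.018, 0], [0, 0, 0], 1],
  [[0.005, -0.018, 0], [0, 0, 0], 1],
  [[-0.005, 0.018, 0], [0, 0, 0], 1],
  [[0.005, -0.018, 0], [0, 0, 0], 1],
  [[-0.005, 0.018, 0], [0, 0, 0], 1],
  [[0.005, -0.018, 0], [0, 0, 0], 1],
  [[-0.005, 0.018, 0], [0, 0, 0], 1],
  [[0.005, -0.018, 0], [0, 0, 0], 1],
  [[0, 0, 0], [0, 0, 0], 1],
])

```text
time_s: 18.52
tcp_pos: [567.4, 243.0, 226.8]
ee_rot: [-0.002, 0.111, 0.994, -0.001]
force: [0.1, -0.6, -5.7]
width: 0.272
grasp_force: 55.0
```

Emit:
play_rows([
  [[-0.003, 0.025, 0], [0, 0, 0], 1],
  [[0.003, -0.025, 0], [0, 0, 0], 1],
  [[-0.003, 0.028, 0], [0, 0, 0], 1],
  [[0.003, -0.028, 0], [0, 0, 0], 1],
  [[0.003, 0.028, 0], [0, 0, 0], 1],
  [[-0.003, -0.028, 0], [0, 0, 0], 1],
  [[0.003, 0.025, 0], [0, 0, 0], 1],
  [[-0.003, -0.02, 0], [0, 0, 0], 1],
  [[0, 0.01, 0], [0, 0, 0], 1],
  [[0, 0, 0], [0, 0, 0], 1],
])

```text
time_s: 19.77
tcp_pos: [569.5, 247.5, 227.7]
ee_rot: [-0.0, 0.109, 0.994, 0.001]
force: [-1.2, 0.1, -6.3]
width: 0.272
grasp_force: 55.0
```

```bash
python3 go.py 570 247 228 -0.22; python3 pic2.py pics/s7.png; python3 - <<'E'
import cv2,numpy as np
for f in("s6","s7"):
    g=cv2.imread(f"pics/{f}.png"); h=cv2.cvtColor(g,cv2.COLOR_BGR2HSV)
    m=((h[...,2]>175)&(h[...,1]<45)).astype(np.uint8); k,l,s,c=cv2.connectedComponentsWithStats(m)
    print(f,[(int(a),*b.astype(int).tolist()) for a,b in zip(s[1:,4],c[1:]) if a>60])
E
```

```text
19.775 [569.5 247.5 227.7] yaw 2.923 zaxis [ 0.     0.003 -1.   ] j [ 0.23  0.38  1.34  0.    1.42 -1.12] w 0.2721327177482223 gf 54.99409854412079 F [-1.2  0.1 -6.3]
shift [-0.0006 -0.0003 -0.0003] turn z 0.004
s6 [(516, 342, 69), (84, 192, 137), (554, 434, 158), (2024, 343, 222), (103, 312, 221), (247, 410, 225), (1504, 228, 320), (1463, 418, 339)]
s7 [(414, 344, 101), (266, 419, 192), (83, 450, 203), (1552, 351, 230), (191, 405, 269), (433, 195, 313), (637, 465, 352), (880, 259, 342), (586, 390, 353)]
```

View pics/s7.png

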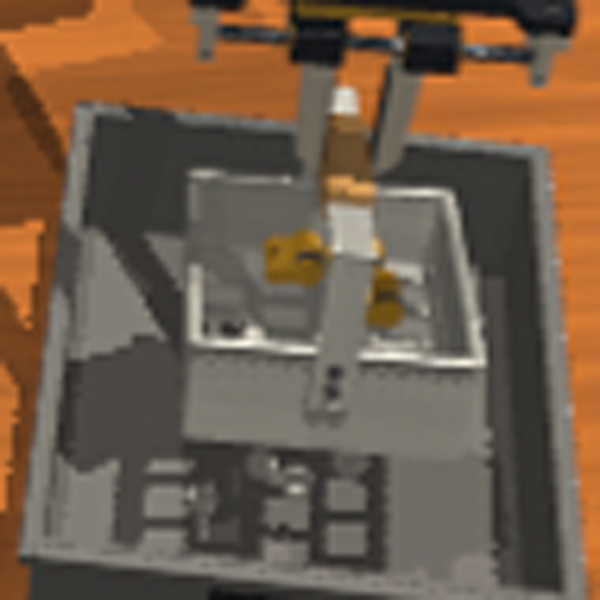

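The nuts at (205,495), (262,465), (292,480) and (350,462) are in the tub. The sieve sits differently in the grip than before: its rear rim moved from y≈130 to y≈177, and the front rim from 335 to 350. I'll compute its pose from the rim corners.

```bash
cat > pnp.py <<'E'
from h import *
def pose(img,obj):
    c=robot.camera_info("scene"); K=np.array([[c["fx"],0,c["cx"]],[0,c["fy"],c["cy"]],[0,0,1.]]); D=np.array([c["k1"],0,0,0.])
    R=cv2.Rodrigues(np.array(c["rvec"],float))[0]; t=np.array(c["tvec"],float)
    ok,r,tt=cv2.solvePnP(np.array(obj,float),np.array(img,float),K,D)
    p=cv2.projectPoints(np.array(obj,float),r,tt,K,D)[0].reshape(-1,2)
    W=R.T@cv2.Rodrigues(r)[0]; return R.T@(tt.ravel()-t),W,np.abs(p-np.array(img)).max()
if __name__=="__main__":
    obj=[(-90.5,73,60),(-90.5,-73,60),(90.5,-73,60),(90.5,73,60),(90.5,-73,0)] # back/front in world terms
    # image left = world -y ; image top = world -x (near robot)
    obj=[(-90.5,-73,60),(-90.5,73,60),(90.5,73,60),(90.5,-73,60),(90.5,-73,0)]
    for n,I in(("s6",[(190,130),(455,150),(475,350),(184,332),(180,420)]),("s7",[(190,176),(452,190),(484,362),(191,348),(186,435)])):
        p,W,e=pose([(u/6.316+294.6,v/6.316+144.6) for u,v in I],obj)
        print(n,p.round(0),"xaxis",W[:,0].round(3),"yaxis",W[:,1].round(3),"z",W[:,2].round(3),"err",e.round(2), "grip",(p+W[:,2]*120).round(0))
E
python3 pnp.py
```

```text
Traceback (most recent call last):
  File "pnp.py", line 13, in <module>
    p,W,e=pose([(u/6.316+294.6,v/6.316+144.6) for u,v in I],obj)
          ~~~~^^^^^^^^^^^^^^^^^^^^^^^^^^^^^^^^^^^^^^^^^^^^^^^^^^
  File "pnp.py", line 5, in pose
    ok,r,tt=cv2.solvePnP(np.array(obj,float),np.array(img,float),K,D)
            ~~~~~~~~~~~~^^^^^^^^^^^^^^^^^^^^^^^^^^^^^^^^^^^^^^^^^^^^^
cv2.error: OpenCV(4.12.0) /io/opencv/modules/calib3d/src/calibration_base.cpp:1346: error: (-2:Unspecified error) in function 'void cv::findExtrinsicCameraParams2(const cv::Mat&, const cv::Mat&, const cv::Mat&, const cv::Mat&, cv::Mat&, cv::Mat&, int)'
> DLT algorithm needs at least 6 points for pose estimation from 3D-2D point correspondences. (expected: 'count >= 6'), where
>     'count' is 5
> must be greater than or equal to
>     '6' is 6
```

```bash
sed -i 's/K,D)$/K,D,flags=cv2.SOLVEPNP_SQPNP)/;0,/x/s/zzz//' pnp.py; sed -i 's/\[0\].reshape(-1,2)/[0].reshape(-1,2)/; s/projectPoints(\(.*\),flags=cv2.SOLVEPNP_SQPNP)/projectPoints(\1)/' pnp.py; grep -n SQPNP pnp.py; python3 pnp.py
```

```text
5:    ok,r,tt=cv2.solvePnP(np.array(obj,float),np.array(img,float),K,D,flags=cv2.SOLVEPNP_SQPNP)
s6 [595. 239. 134.] xaxis [ 0.97  -0.222  0.097] yaxis [0.22  0.975 0.031] z [-0.102 -0.009  0.995] err 0.49 grip [582. 238. 253.]
s7 [605. 241. 118.] xaxis [ 0.955 -0.209  0.212] yaxis [0.208 0.978 0.03 ] z [-0.214  0.015  0.977] err 0.93 grip [579. 243. 235.]
```

```bash
python3 - <<'E'
from pnp import *
obj=[(-90.5,-73,60),(-90.5,73,60),(90.5,73,60),(90.5,-73,60),(90.5,-73,0)]
f=lambda I,k,a,b:[(u/k+a-.4,v/k+b-.4) for u,v in I]
for n,I in(("s3",f([(172,173),(351,188),(360,335),(166,319),(163,366)],4.2,285,120)),("s4",f([(177,178),(354,189),(369,336),(173,322),(170,366)],4.2,285,120)),
 ("s5",f([(250,110),(585,140),(612,405),(245,377),(235,482)],8,295,150)),("s7",f([(190,176),(452,190),(484,362),(191,348),(186,435)],6.316,295,145))):
    p,W,e=pose(I,obj); print(n,p.round(0),"pitch",W[2,0].round(3),"roll",W[2,1].round(3),"err",e.round(2),"grip",(p+W[:,2]*120).round(0), [np.linalg.norm(np.subtract(I[i],I[j])).round(1) for i,j in((0,3),(1,2))])
E
```

```text
s3 [581. 243. 138.] pitch 0.021 roll 0.005 err 1.32 grip [578. 243. 258.] [np.float64(34.8), np.float64(35.1)]
s4 [580. 249. 135.] pitch 0.031 roll 0.006 err 1.88 grip [577. 249. 255.] [np.float64(34.3), np.float64(35.2)]
s5 [590. 243. 135.] pitch 0.063 roll 0.004 err 0.4 grip [582. 244. 254.] [np.float64(33.4), np.float64(33.3)]
s7 [605. 241. 118.] pitch 0.212 roll 0.03 err 0.93 grip [579. 243. 235.] [np.float64(27.2), np.float64(27.7)]
```

```bash
python3 - <<'E'
from h import *
w=-.22; c,s=np.cos(w),np.sin(w)
for u,v in[(205,495),(262,465),(292,480),(350,462)]:
    p=onz("scene",u/6.316+294.6,v/6.316+144.6,11); d=p[:2]-[570,247]; print(p.round(),"in tub",round(c*d[0]+s*d[1]),round(-s*d[0]+c*d[1]))
im=robot.grab_frame("scene")
a=im[145:240,295:390]
cv2.imwrite("pics/x.png",a)
o=robot.get_obs(); print(o["moment"],o["force"])
E
```

```text
[607. 189.  11.] in tub 49 -48
[587. 227.  11.] in tub 21 -15
[600. 242.  11.] in tub 31 2
[590. 280.  11.] in tub 12 36
[-0.02686851 -0.08147852 -0.00846618] [ 0.26803614  0.1400263  -6.7896077 ]
```

Nothing is loose under where the frame edges will land. I'll stand the sieve in the tub over the fallen nuts and take a fresh grip, since it has slipped in the pads. I level it on the way down.

Emit:
play_rows([
  [[0, 0, 0.002], [0, 0.03, 0], 1],
  [[0, 0, 0.006], [0, 0.08, 0], 1],
  [[0, 0, 0.014], [0, 0.14, 0], 1],
  [[0, 0, 0.024], [0, 0.2, 0], 1],
  [[0, 0, 0.036], [0, 0.26, 0], 1],
  [[0, 0, 0.05], [0, 0.3, 0], 1],
  [[0, 0, 0.063], [0, 0.32, 0], 1],
  [[0, 0, 0.074], [0, 0.32, 0], 1],
  [[0, 0, 0.082], [0, 0.32, 0], 1],
  [[0, 0, 0.086], [0, 0.32, 0], 1],
], grip_force=60)

```text
time_s: 21.12
tcp_pos: [569.6, 245.2, 141.7]
ee_rot: [-0.079, 0.109, 0.991, 0.009]
force: [0.8, -0.5, -2.1]
width: 0.27
grasp_force: 60.0
```

```bash
python3 go.py 570 247 108 -0.22
```

```text
21.125 [569.6 245.2 141.7] yaw 2.922 zaxis [-0.155  0.035 -0.987] j [ 0.19  0.53  1.34  0.06  1.43 -1.18] w 0.2700824511842296 gf 59.99517560005188 F [ 0.8 -0.5 -2.1]
shift [-0.0053  0.0018  0.0333] turn z 0.001
```

```bash
python3 go.py 570 247 108 -0.22; python3 pic2.py pics/s8.png
```

```text
21.125 [569.6 245.2 141.7] yaw 2.922 zaxis [-0.155  0.035 -0.987] j [ 0.19  0.53  1.34  0.06  1.43 -1.18] w 0.2700824511842296 gf 59.99517560005188 F [ 0.8 -0.5 -2.1]
shift [-0.0053  0.0018  0.0333] turn z 0.001
```

View pics/s8.png

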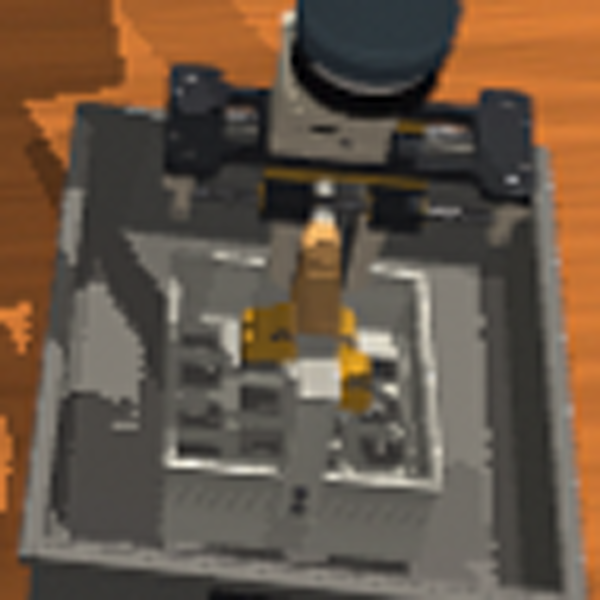

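The sieve is low in the tub with rim corners at about (170,250), (430,270), (440,485) and (167,463). The cylinders are still in it, and pale spots show at (230,340) and (375,345). I'll compute its pose.

```bash
python3 - <<'E'
from pnp import *
obj=[(-90.5,-73,60),(-90.5,73,60),(90.5,73,60),(90.5,-73,60),(90.5,-73,0)]
f=lambda I,k,a,b:[(u/k+a-.4,v/k+b-.4) for u,v in I]
I=f([(172,250),(428,270),(442,487),(167,465),(163,540)],6.316,295,145)
p,W,e=pose(I,obj); print(p.round(0),"pitch",W[2,0].round(3),"roll",W[2,1].round(3),"err",e.round(2),"grip",(p+W[:,2]*120).round(0))
for z in(64,70,75,80,90): 
    P=np.array([onz("scene",*q,z) for q in I[:4]]); print(z,P.mean(0).round(),[np.linalg.norm(P[i]-P[j]).round() for i,j in((0,1),(1,2),(2,3),(3,0))])
E
```

```text
[595. 238.  41.] pitch 0.052 roll 0.017 err 0.6 grip [589. 238. 160.]
64 [558. 251.  64.] [np.float64(155.0), np.float64(178.0), np.float64(152.0), np.float64(178.0)]
70 [563. 249.  70.] [np.float64(154.0), np.float64(177.0), np.float64(152.0), np.float64(177.0)]
75 [568. 247.  75.] [np.float64(153.0), np.float64(176.0), np.float64(151.0), np.float64(176.0)]
80 [573. 245.  80.] [np.float64(152.0), np.float64(175.0), np.float64(150.0), np.float64(175.0)]
90 [583. 241.  90.] [np.float64(151.0), np.float64(173.0), np.float64(149.0), np.float64(173.0)]
```

Emit:
play_rows([
  [[0, 0, 0], [0, 0, 0], 1],
  [[0, 0, 0], [0, 0, 0], 1],
])

```text
time_s: 21.42
tcp_pos: [569.6, 245.3, 142.2]
ee_rot: [-0.079, 0.109, 0.991, 0.009]
force: [0.6, 0.6, -5.5]
width: 0.266
grasp_force: 60.0
```

Emit:
play_rows([
  [[0, 0, 0.004], [0, 0, 0], 1],
  [[0, 0, 0.008], [0, 0, 0], 1],
  [[0, 0, 0.01], [0, 0, 0], 1],
  [[0, 0, 0.01], [0, 0, 0], 1],
])

```text
time_s: 21.92
tcp_pos: [568.6, 245.4, 132.7]
ee_rot: [-0.079, 0.109, 0.991, 0.009]
force: [1.9, -1.7, 4.3]
width: 0.27
grasp_force: 60.2
```

Emit:
play_rows([
  [[0, 0, 0.002], [0, 0, 0], 1],
  [[0, 0, 0.004], [0, 0, 0], 1],
  [[0, 0, 0.004], [0, 0, 0], 0.7],
  [[0, 0, 0.004], [0, 0, 0], 0.5],
  [[0, 0, 0.004], [0, 0, 0], 0.3],
  [[0, 0, 0.004], [0, 0, 0], 0.3],
  [[0, 0, 0.004], [0, 0, 0], 0.3],
])

```text
time_s: 22.8
tcp_pos: [567.2, 245.7, 127.6]
ee_rot: [-0.08, 0.109, 0.991, 0.009]
force: [0.0, 0.3, 0.3]
width: 0.673
grasp_force: 0.0
```

```bash
python3 go.py 564 248 108 -0.22; python3 - <<'E'
from h import *
im=robot.grab_frame("scene"); x0,y0=295,145; a=im[y0:240,x0:390]; cv2.imwrite("pics/y.png",cv2.resize(a,(600,600),interpolation=cv2.INTER_CUBIC))
for f in("s8","y"):
    h=cv2.cvtColor(cv2.imread(f"pics/{f}.png"),cv2.COLOR_BGR2HSV); m=((h[...,2]>165)&(h[...,1]<50)).astype(np.uint8)
    k,l,s,c=cv2.connectedComponentsWithStats(m)
    print(f,[(int(a[4]),a[:4].tolist()) for a in s[1:] if a[4]>120])
E
```

```text
22.8 [567.2 245.7 127.6] yaw 2.922 zaxis [-0.156  0.035 -0.987] j [ 0.19  0.53  1.36  0.06  1.4  -1.18] w 0.6731155419655243 gf 0.0 F [0.  0.3 0.3]
shift [0.0004 0.0016 0.0199] turn z 0.001
s8 [(1662, [394, 269, 49, 214]), (200, [170, 284, 8, 37]), (435, [224, 321, 14, 43]), (763, [357, 331, 41, 26]), (1453, [290, 360, 49, 37]), (424, [167, 449, 52, 19]), (328, [221, 466, 53, 7]), (769, [326, 469, 102, 17])]
y [(337, [290, 196, 33, 14]), (289, [331, 257, 42, 9]), (1738, [388, 266, 51, 226]), (182, [170, 288, 7, 36]), (429, [224, 316, 14, 42]), (731, [361, 322, 36, 26]), (1239, [289, 373, 38, 36]), (198, [377, 377, 21, 12]), (594, [163, 471, 85, 10]), (152, [343, 479, 24, 8])]
```

Emit:
play_rows([
  [[0, 0.001, 0], [0, -0.16, 0], 0.3],
  [[0, 0.002, 0.005], [0, -0.32, 0], 0.3],
  [[0, 0.002, 0.014], [0, -0.32, 0], 0.3],
  [[0, 0.002, 0.02], [0, -0.32, 0], 0.3],
  [[0, 0.002, 0.02], [0, -0.32, 0], 0.3],
])

```text
time_s: 23.48
tcp_pos: [564.7, 247.9, 107.2]
ee_rot: [-0.001, 0.11, 0.994, -0.0]
force: [-0.2, 0.9, -0.1]
width: 0.704
grasp_force: 0.0
```

```bash
python3 go.py 564 248 107 -0.22
```

```text
23.475 [564.7 247.9 107.2] yaw 2.921 zaxis [-0.002 -0.    -1.   ] j [ 0.23  0.47  1.51  0.    1.16 -1.12] w 0.7035572922741038 gf 0.0 F [-0.2  0.9 -0.1]
shift [ 0.0007 -0.      0.0002] turn z -0.001
```

Emit:
play_rows([
  [[0, 0, 0.002], [0, 0, 0], 0.5],
  [[0, 0, 0.003], [0, 0, 0], 0.7],
  [[0, 0, 0.003], [0, 0, 0], 1],
  [[0, 0, 0.003], [0, 0, 0], 1],
  [[0, 0, 0.003], [0, 0, 0], 1],
  [[0, 0, 0.003], [0, 0, 0], 1],
  [[0, 0, 0.003], [0, 0, 0], 1],
  [[0, 0, 0.003], [0, 0, 0], 1],
  [[0, 0, 0.003], [0, 0, 0], 1],
  [[0, 0, 0.003], [0, 0, 0], 1],
], grip_force=60)

```text
time_s: 24.72
tcp_pos: [564.9, 248.3, 105.3]
ee_rot: [0.0, 0.11, 0.994, 0.0]
force: [1.9, -1.7, 0.8]
width: 0.274
grasp_force: 60.0
```

Emit:
play_rows([
  [[0, 0, -0.002], [0, 0, 0], 1],
  [[0, 0, -0.007], [0, 0, 0], 1],
  [[0, 0, -0.015], [0, 0, 0], 1],
  [[0, 0, -0.026], [0, 0, 0], 1],
  [[0, 0, -0.04], [0, 0, 0], 1],
  [[0, 0, -0.056], [0, 0, 0], 1],
  [[0, 0, -0.072], [0, 0, 0], 1],
  [[0, 0, -0.086], [0, 0, 0], 1],
  [[0, 0, -0.096], [0, 0, 0], 1],
  [[0, 0, -0.102], [0, 0, 0], 1],
])

```text
time_s: 25.98
tcp_pos: [564.8, 248.3, 207.9]
ee_rot: [0.0, 0.11, 0.994, 0.0]
force: [0.3, 0.6, -5.9]
width: 0.275
grasp_force: 60.0
```

```bash
python3 go.py 570 247 228 -0.22; python3 - <<'E'
from h import *
c0=robot.grab_frame("scene"); cv2.imwrite("pics/z0.png",c0)
def blobs(m,k=3): 
    n,l,s,c=cv2.connectedComponentsWithStats(m.astype(np.uint8)); return [(int(a[4]),*b.round(1).tolist()) for a,b in zip(s[1:],c[1:]) if a[4]>=k]
x0,y0=300,150; h=cv2.cvtColor(c0[y0:240,x0:385],cv2.COLOR_BGR2HSV)
print("brass",blobs((h[...,1]>150)&(h[...,0]>18)&(h[...,0]<30)&(h[...,2]>100)))
print("bright",blobs((h[...,1]<50)&(h[...,2]>165)))
E
```

```text
25.975 [564.8 248.3 207.9] yaw 2.922 zaxis [ 0.  0. -1.] j [ 0.23  0.39  1.38  0.    1.37 -1.12] w 0.27519429720427663 gf 59.99439775943756 F [ 0.3  0.6 -5.9]
shift [-0.0054 -0.0001 -0.0201] turn z 0.0
brass [(5, 43.0, 0.0), (4, 54.5, 1.0), (44, 40.5, 27.0), (3, 54.7, 25.7), (42, 55.2, 33.7)]
bright [(8, 50.1, 2.9), (3, 50.7, 7.3), (26, 66.0, 22.2), (22, 59.3, 27.6), (61, 49.5, 33.7), (12, 25.1, 44.4), (20, 68.8, 47.6), (22, 33.9, 48.7), (42, 57.4, 49.8)]
```

Emit:
play_rows([
  [[0, 0.018, 0], [0, 0, 0], 1],
  [[0, -0.022, 0], [0, 0, 0], 1],
  [[0, 0.024, 0], [0, 0, 0], 1],
  [[0, -0.024, 0], [0, 0, 0], 1],
  [[0, 0.024, 0], [0, 0, 0.1], 1],
  [[0, -0.024, 0], [0, 0, -0.1], 1],
  [[0, 0.024, 0], [0, 0, 0.1], 1],
  [[0, -0.024, 0], [0, 0, -0.1], 1],
  [[0, 0.022, 0], [0, 0, 0], 1],
  [[0, 0, 0], [0, 0, 0], 1],
])

```text
time_s: 27.28
tcp_pos: [564.8, 252.6, 205.7]
ee_rot: [-0.001, 0.108, 0.994, 0.002]
force: [1.4, 0.4, -5.6]
width: 0.275
grasp_force: 60.0
```

Emit:
play_rows([
  [[0, -0.018, 0], [0, 0, 0], 1],
  [[0, 0.022, 0], [0, 0, 0], 1],
  [[0, -0.026, 0], [0, 0, 0], 1],
  [[0, 0.026, 0], [0, 0, 0], 1],
  [[0, -0.026, 0], [0, 0, 0.1], 1],
  [[0, 0.026, 0], [0, 0, -0.1], 1],
  [[0, -0.026, 0], [0, 0, 0.1], 1],
  [[0, 0.026, 0], [0, 0, -0.1], 1],
  [[0, -0.015, 0], [0, 0, 0], 1],
  [[0, 0, 0], [0, 0, 0], 1],
])

```text
time_s: 28.52
tcp_pos: [563.8, 244.9, 206.6]
ee_rot: [-0.001, 0.111, 0.994, -0.002]
force: [-0.0, -0.4, -6.2]
width: 0.275
grasp_force: 60.0
```

```bash
python3 go.py 570 247 208 -0.22; cat > bl.py <<'E'
from h import *
c0=robot.grab_frame("scene"); cv2.imwrite("pics/z1.png",c0)
def blobs(m,k=3): 
    n,l,s,c=cv2.connectedComponentsWithStats(m.astype(np.uint8)); return [(int(a[4]),*b.round(1).tolist()) for a,b in zip(s[1:],c[1:]) if a[4]>=k]
x0,y0=300,150; h=cv2.cvtColor(c0[y0:240,x0:385],cv2.COLOR_BGR2HSV)
print("brass",blobs((h[...,1]>150)&(h[...,0]>18)&(h[...,0]<30)&(h[...,2]>100)))
print("bright",blobs((h[...,1]<50)&(h[...,2]>165)))
E
python3 bl.py
```

```text
28.525 [563.8 244.9 206.6] yaw 2.918 zaxis [-0.002 -0.003 -1.   ] j [ 0.23  0.38  1.39 -0.    1.37 -1.12] w 0.2750388278931583 gf 59.99067485332489 F [-0.  -0.4 -6.2]
shift [-0.0056  0.0034 -0.0014] turn z -0.006
brass [(4, 41.5, 0.0), (8, 50.5, 1.0), (53, 38.4, 32.0), (9, 52.6, 33.6), (5, 42.6, 36.2), (58, 54.5, 43.6)]
bright [(5, 48.4, 8.2), (3, 24.0, 17.0), (7, 60.0, 18.0), (7, 65.0, 22.0), (89, 49.9, 32.9), (20, 24.4, 46.5), (17, 67.0, 49.9), (25, 33.8, 49.0), (41, 56.3, 51.5), (4, 40.8, 71.2)]
```

Now I'll raise and move off smoothly part way, so both cameras can see the tub floor for counting.

Emit:
play_rows([
  [[-0.0004, -0.004, -0.005], [0, 0, 0], 1],
  [[-0.0011, -0.012, -0.013], [0, 0, 0], 1],
  [[-0.0024, -0.026, -0.022], [0, 0, 0], 1],
  [[-0.0043, -0.046, -0.03], [0, 0, 0], 1],
  [[-0.0067, -0.072, -0.036], [0, 0, 0], 1],
  [[-0.0097, -0.103, -0.039], [0, 0, 0], 1],
  [[-0.0127, -0.135, -0.04], [0, 0, 0], 1],
  [[-0.0156, -0.165, -0.04], [0, 0, 0], 1],
  [[-0.018, -0.191, -0.04], [0, 0, 0], 1],
  [[-0.0199, -0.211, -0.04], [0, 0, 0], 1],
])

```text
time_s: 29.82
tcp_pos: [537.5, 35.5, 248.0]
ee_rot: [0.0, 0.11, 0.994, -0.0]
force: [1.4, 0.9, -5.8]
width: 0.276
grasp_force: 60.0
```

Emit:
play_rows([
  [[-0.0014, -0.015, 0], [0, 0, 0], 1],
  [[-0.0023, -0.025, 0], [0, 0, 0], 1],
  [[-0.0029, -0.031, 0], [0, 0, 0], 1],
  [[-0.0031, -0.033, 0], [0, 0, 0], 1],
])

```text
time_s: 30.32
tcp_pos: [533.9, 5.1, 247.2]
ee_rot: [-0.0, 0.11, 0.994, 0.0]
force: [0.1, -0.2, -5.3]
width: 0.271
grasp_force: 60.0
```

```bash
python3 go.py 490 -334 247 -0.22; cat > cnt.py <<'E'
from h import *
w=-.22; ct,st=np.cos(w),np.sin(w)
for n,(x0,y0,x1,y1) in(("top",(178,170,272,280)),("scene",(298,160,390,252))):
    im=robot.grab_frame(n); cv2.imwrite(f"pics/cnt_{n}.png",im)
    g=cv2.cvtColor(im,cv2.COLOR_BGR2GRAY).astype(np.float32)
    d=np.abs(g-cv2.medianBlur(im,5)[...,1].astype(np.float32)) if 0 else np.abs(g-cv2.medianBlur(g.astype(np.uint8),9).astype(np.float32))
    m=(d>9).astype(np.uint8); k=np.zeros_like(m); k[y0:y1,x0:x1]=m[y0:y1,x0:x1]
    N,l,s,c=cv2.connectedComponentsWithStats(k)
    for i in range(1,N):
        p=onz(n,*c[i],11)[:2]-[570,247]; q=(ct*p[0]+st*p[1],-st*p[0]+ct*p[1])
        if abs(q[0])<160 and abs(q[1])<120 and s[i,4]>=4: print(n,s[i,4],c[i].round(1),np.round(q),"dmax",d[l==i].max(), "sat",)
E
python3 cnt.py
```

```text
30.325 [533.9   5.1 247.2] yaw 2.922 zaxis [-0.  0. -1.] j [-0.2   0.21  1.53  0.    1.4  -1.55] w 0.2709222861110668 gf 59.990496039390564 F [ 0.1 -0.2 -5.3]
shift [-3.110e-02 -3.405e-01  1.000e-04] turn z 0.001
top 17 [240.7 216.5] [ 54. -49.] dmax 25.0 sat
top 18 [226.9 217.7] [36.  6.] dmax 35.0 sat
top 13 [218.5 220.9] [15. 37.] dmax 27.0 sat
top 17 [231.2 222.6] [ 20. -16.] dmax 21.0 sat
top 5 [254.8 229. ] [  16. -119.] dmax 11.0 sat
top 14 [237.4 234.7] [-24. -54.] dmax 27.0 sat
top 16 [204.8 242.4] [-86.  70.] dmax 30.0 sat
scene 8 [311.  183.4] [-159. -118.] dmax 20.0 sat
scene 15 [368.6 188.4] [-159.  114.] dmax 42.0 sat
scene 7 [370.6 196.3] [-114.  119.] dmax 41.0 sat
scene 25 [357.7 200. ] [-86.  68.] dmax 69.0 sat
scene 24 [325.7 208. ] [-27. -55.] dmax 76.0 sat
scene 6 [371.5 214. ] [-17. 117.] dmax 38.0 sat
scene 49 [338.8 219.6] [27. -5.] dmax 85.0 sat
scene 27 [349.4 217.6] [12. 34.] dmax 92.0 sat
scene 26 [326.3 223.7] [ 53. -51.] dmax 69.0 sat
scene 8 [356.5 237.9] [107.  57.] dmax 16.0 sat
scene 122 [341.  241.6] [131.   2.] dmax 42.0 sat
```

Both views show six nuts in the tub, at tub coordinates (54,-49), (36,6), (20,-16), (15,37), (-24,-54) and (-86,70) mm. I'll go briefly back over the tub's edge so that step 2 is certainly met, then carry the sieve to the mat.

Emit:
play_rows([
  [[0, 0.005, 0], [0, 0, 0], 1],
  [[0, 0.016, 0], [0, 0, 0], 1],
  [[0, 0.034, 0], [0, 0, 0], 1],
  [[0, 0.058, 0], [0, 0, 0], 1],
  [[0, 0.085, 0], [0, 0, 0], 1],
  [[0, 0.112, 0], [0, 0, 0], 1],
  [[0, 0.136, 0], [0, 0, 0], 1],
  [[0, 0.154, 0], [0, 0, 0], 1],
  [[0, 0.165, 0], [0, 0, 0], 1],
  [[0, 0.17, 0], [0, 0, 0], 1],
])

```text
time_s: 31.68
tcp_pos: [571.0, 171.6, 247.0]
ee_rot: [-0.0, 0.109, 0.994, -0.0]
force: [0.4, -1.6, -6.4]
width: 0.276
grasp_force: 60.0
```

Emit:
play_rows([
  [[0, 0, 0], [0, 0, 0], 1],
  [[0, 0, 0], [0, 0, 0], 1],
  [[0, 0, 0], [0, 0, 0], 1],
])

```text
time_s: 32.05
tcp_pos: [571.0, 170.4, 247.2]
ee_rot: [0.0, 0.11, 0.994, -0.0]
force: [1.0, -0.1, -6.6]
width: 0.277
grasp_force: 60.0
```

```bash
python3 go.py 490 -334 247 -0.22
```

```text
32.05 [571.  170.4 247.2] yaw 2.921 zaxis [ 0. -0. -1.] j [ 0.1   0.33  1.37 -0.    1.44 -1.25] w 0.2767564871483968 gf 59.99026536941528 F [ 1.  -0.1 -6.6]
shift [-3.140e-02 -5.099e-01  3.000e-04] turn z -0.001
```

Emit:
play_rows([
  [[-0.0003, -0.005, 0], [0, 0, 0], 1],
  [[-0.001, -0.016, 0], [0, 0, 0], 1],
  [[-0.002, -0.034, 0], [0, 0, 0], 1],
  [[-0.0036, -0.059, 0], [0, 0, 0], 1],
  [[-0.0055, -0.091, 0], [0, 0, 0], 1],
  [[-0.0078, -0.129, 0], [0, 0, 0], 1],
  [[-0.0103, -0.17, 0], [0, 0, 0], 1],
  [[-0.0129, -0.212, 0], [0, 0, 0], 1],
  [[-0.0154, -0.254, 0], [0, 0, 0], 1],
  [[-0.0179, -0.295, 0], [0, 0, 0], 1],
])

```text
time_s: 33.3
tcp_pos: [523.1, -123.2, 247.4]
ee_rot: [0.0, 0.11, 0.994, -0.0]
force: [-0.1, 0.6, -6.6]
width: 0.278
grasp_force: 60.0
```

Emit:
play_rows([
  [[-0.0025, -0.041, 0], [0, 0, 0], 1],
  [[-0.0047, -0.078, 0.002], [0, 0, 0], 1],
  [[-0.0067, -0.11, 0.006], [0, 0, 0], 1],
  [[-0.0083, -0.137, 0.012], [0, 0, 0], 1],
  [[-0.0097, -0.159, 0.02], [0, 0, 0], 1],
  [[-0.0107, -0.177, 0.03], [0, 0, 0], 1],
  [[-0.0117, -0.192, 0.042], [0, 0, 0], 1],
  [[-0.0123, -0.203, 0.055], [0, 0, 0], 1],
  [[-0.0128, -0.211, 0.069], [0, 0, 0], 1],
  [[-0.013, -0.215, 0.083], [0, 0, 0], 1],
])

```text
time_s: 34.55
tcp_pos: [489.9, -333.5, 163.0]
ee_rot: [-0.0, 0.11, 0.994, 0.0]
force: [-0.1, -0.2, -6.4]
width: 0.275
grasp_force: 60.0
```

Emit:
play_rows([
  [[0, 0, 0.01], [0, 0, 0], 1],
  [[0, 0, 0.018], [0, 0, 0], 1],
  [[0, 0, 0.024], [0, 0, 0], 1],
  [[0, 0, 0.027], [0, 0, 0], 1],
  [[0, 0, 0.027], [0, 0, 0], 1],
  [[0, 0, 0.027], [0, 0, 0], 1],
])

```text
time_s: 35.3
tcp_pos: [490.1, -333.6, 137.6]
ee_rot: [0.0, 0.11, 0.994, -0.0]
force: [-0.3, -0.8, -6.2]
width: 0.273
grasp_force: 60.0
```

```bash
python3 go.py 490 -334 105 -0.22; python3 - <<'E'
from h import *
im=robot.grab_frame("scene"); cv2.imwrite("pics/p.png",im); a=im[150:250,130:240]; h=cv2.cvtColor(a,cv2.COLOR_BGR2HSV)
def blobs(m,k=4):
    n,l,s,c=cv2.connectedComponentsWithStats(m.astype(np.uint8)); return [(int(q[4]),*(b+[130,150]).round(1).tolist(),q[2:4].tolist()) for q,b in zip(s[1:],c[1:]) if q[4]>=k]
print("brass",blobs((h[...,1]>150)&(h[...,0]>18)&(h[...,0]<30)&(h[...,2]>100)))
print("bright",blobs((h[...,1]<60)&(h[...,2]>165)))
E
```

```text
35.3 [ 490.1 -333.6  137.6] yaw 2.922 zaxis [ 0.001 -0.001 -1.   ] j [-0.79  0.4   1.54 -0.    1.2  -2.14] w 0.2727263833420313 gf 59.99042987823486 F [-0.3 -0.8 -6.2]
shift [ 0.0001 -0.0004  0.0326] turn z 0.0
brass [(7, 183.4, 157.4, [6, 2]), (8, 162.5, 163.4, [8, 2]), (7, 171.0, 164.0, [7, 1]), (105, 185.0, 193.4, [19, 12]), (49, 191.7, 203.7, [10, 10])]
bright [(42, 200.3, 187.6, [11, 17]), (4, 179.5, 188.0, [2, 3]), (64, 170.4, 195.5, [10, 10]), (40, 157.8, 207.5, [18, 17]), (15, 196.8, 203.3, [5, 13]), (19, 179.4, 211.5, [9, 7]), (24, 189.9, 212.2, [9, 6])]
```

Emit:
play_rows([
  [[0, 0, 0.004], [0, 0, 0], 1],
  [[0, 0, 0.008], [0, 0, 0], 1],
  [[0, 0, 0.012], [0, 0, 0], 1],
  [[0, 0, 0.015], [0, 0, 0], 1],
  [[0, 0, 0.017], [0, 0, 0], 1],
  [[0, 0, 0.018], [0, 0, 0], 1],
  [[0, 0, 0.018], [0, 0, 0], 1],
])

```text
time_s: 36.22
tcp_pos: [490.0, -333.5, 119.2]
ee_rot: [0.0, 0.11, 0.994, -0.0]
force: [1.1, -0.6, -6.9]
width: 0.274
grasp_force: 60.0
```

Emit:
play_rows([
  [[0, 0, 0.002], [0, 0, 0], 1],
  [[0, 0, 0.004], [0, 0, 0], 1],
  [[0, 0, 0.006], [0, 0, 0], 1],
  [[0, 0, 0.007], [0, 0, 0], 1],
  [[0, 0, 0.007], [0, 0, 0], 1],
])

```text
time_s: 36.85
tcp_pos: [489.9, -333.4, 112.0]
ee_rot: [-0.0, 0.11, 0.994, 0.0]
force: [0.2, -0.3, -6.3]
width: 0.278
grasp_force: 60.0
```

Emit:
play_rows([
  [[0, 0, 0.0015], [0, 0, 0], 1],
  [[0, 0, 0.003], [0, 0, 0], 1],
  [[0, 0, 0.004], [0, 0, 0], 1],
  [[0, 0, 0.004], [0, 0, 0], 1],
])

```text
time_s: 37.35
tcp_pos: [489.9, -333.4, 108.0]
ee_rot: [-0.0, 0.11, 0.994, 0.0]
force: [-0.1, 0.0, -7.1]
width: 0.273
grasp_force: 60.0
```

Emit:
play_rows([
  [[0, 0, 0.0015], [0, 0, 0], 1],
  [[0, 0, 0.003], [0, 0, 0], 1],
  [[0, 0, 0.004], [0, 0, 0], 1],
  [[0, 0, 0.004], [0, 0, 0], 1],
])

```text
time_s: 37.85
tcp_pos: [490.1, -333.5, 104.4]
ee_rot: [0.0, 0.11, 0.994, -0.0]
force: [0.6, 0.1, -4.1]
width: 0.276
grasp_force: 60.0
```

Emit:
play_rows([
  [[0, 0, 0.0015], [0, 0, 0], 1],
  [[0, 0, 0.0015], [0, 0, 0], 1],
  [[0, 0, 0.0015], [0, 0, 0], 0.7],
  [[0, 0, 0.0015], [0, 0, 0], 0.5],
  [[0, 0, 0.0015], [0, 0, 0], 0.3],
  [[0, 0, 0.0015], [0, 0, 0], 0.3],
  [[0, 0, 0.0015], [0, 0, 0], 0.2],
  [[0, 0, 0.0015], [0, 0, 0], 0.2],
])

```text
time_s: 38.85
tcp_pos: [489.9, -333.5, 102.6]
ee_rot: [-0.0, 0.11, 0.994, 0.0]
force: [0.2, 0.1, -0.2]
width: 0.777
grasp_force: 0.0
```

Emit:
play_rows([
  [[0, 0, -0.01], [0, 0, 0], 0.2],
  [[0, 0, -0.03], [0, 0, 0], 0.2],
  [[0, 0, -0.06], [0, 0, 0], 0.2],
  [[0, 0, -0.1], [0, 0, 0], 0.2],
  [[0, 0.05, -0.13], [0, 0, 0], 0.2],
  [[0, 0.1, -0.14], [0, 0, 0], 0.2],
  [[0, 0.15, -0.14], [0, 0, 0], 0.2],
  [[0, 0.2, -0.14], [0, 0, 0], 0.2],
  [[0, 0.25, -0.14], [0, 0, 0], 0.2],
  [[0, 0.25, -0.14], [0, 0, 0], 0.2],
])

```text
time_s: 40.1
tcp_pos: [544.9, -86.2, 243.7]
ee_rot: [0.001, 0.107, 0.994, 0.0]
force: [0.3, -0.4, 0.1]
width: 0.797
grasp_force: 0.0
```

```bash
python3 go.py 490 -334 105 -0.22; python3 cnt.py | grep top; python3 - <<'E'
from h import *
def blobs(m,o,k=4):
    n,l,s,c=cv2.connectedComponentsWithStats(m.astype(np.uint8)); return [(int(q[4]),(b+o).round(1).tolist(),q[2:4].tolist()) for q,b in zip(s[1:],c[1:]) if q[4]>=k]
for n,(x0,y0,x1,y1) in(("top",(330,205,402,290)),("scene",(140,165,230,248))):
    h=cv2.cvtColor(robot.grab_frame(n)[y0:y1,x0:x1],cv2.COLOR_BGR2HSV)
    print(n,"brass",blobs((h[...,1]>130)&(h[...,0]>17)&(h[...,0]<30)&(h[...,2]>80),[x0,y0]))
    if n=="top":
        m=((h[...,2]>75)&(h[...,1]<140)).astype(np.uint8); cs=max(cv2.findContours(m,0,1)[0],key=cv2.contourArea)
        r=cv2.minAreaRect(cs); P=np.array([onz(n,*(p+[x0,y0]),64)[:2] for p in cv2.boxPoints(r)]); print(P.mean(0).round(),[np.linalg.norm(P[i]-P[i-1]).round() for i in range(4)])
E
```

```text
40.1 [544.9 -86.2 243.7] yaw 2.927 zaxis [ 0.001  0.    -1.   ] j [-0.36  0.25  1.49  0.    1.4  -1.72] w 0.7972717735503353 gf 0.0 F [ 0.3 -0.4  0.1]
shift [ 0.0009 -0.2539  0.1385] turn z 0.01
top 17 [240.8 216.7] [ 53. -50.] dmax 25.0 sat
top 17 [227.  217.6] [36.  6.] dmax 33.0 sat
top 13 [218.5 220.9] [15. 37.] dmax 26.0 sat
top 16 [231.1 222.4] [ 20. -16.] dmax 21.0 sat
top 14 [237.4 234.7] [-24. -54.] dmax 28.0 sat
top 16 [204.8 242.4] [-86.  70.] dmax 29.0 sat
top brass [(52, [357.2, 239.8], [9, 8]), (59, [361.9, 252.6], [10, 9])]
[ 507. -336.] [np.float64(157.0), np.float64(209.0), np.float64(160.0), np.float64(209.0)]
scene brass [(23, [176.6, 191.2], [6, 7]), (116, [186.9, 199.7], [18, 12]), (65, [193.2, 210.3], [10, 10])]
```

```bash
python3 -c "
from bench import robot
print(robot.close_job())"
```

```text
the job is handed in; nothing more can be done
None
```

The job is handed in at about 40 s: both cameras counted six nuts in the tub, and the sieve, with three brass patches (the cylinders) visible in it, was set down and released about 15 mm from the middle of the mat; the hand-in returned no verdict.

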